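Slide the setting gauge under the relay bridge and press the plunger onto it

TASK

With your fingertips, push the thin flat gauge along the bench, lying flat, through the flared mouth and under the low bridge of the relay adjusting stand until its end meets the stop bar behind the bridge. Then press the plunger that stands between the two coils on top of the bridge down until it bears on the gauge, and let it spring back up. Do not pick up or tip the gauge, leave it home against the stop, and leave the other things on the bench where they are.

Things in the scene. Friction and masses are not known exactly. Their poses are not given: they have to be found in the camera images.
- gauge: the gauge: loose flat aluminium plate, 130 mm long (its x) x 60 mm wide (its y) x 12 mm thick, 0.2 to 0.4 kg, lying flat on the bench before the stand's mouth, its +x end roughly towards the stand, up to 45 mm to either side of the passage's centre line and up to 0.4 rad askew. Origin: centre of its underside; z up.
- stand: relay adjusting stand, fixed: low grey bridge with two copper coils between dark side rails. Origin: on the bench, mid-passage, below the plunger. +x runs along the passage from mouth to stop; z up. Bridge covers x -18 to +18 mm, underside 16 mm over the bench (4 mm above the gauge), top 26, coils to 46 mm at y +-36. Gauge home: its centre at x = -25, its near end at x = -90 mm.
- mouth (a point): middle of the passage's flared mouth, on the bench, at x = -56 mm of the stand: 16 mm high guides narrow from about 93 mm here to the 68 mm wide passage (4 mm free each side of the gauge) at x = -18 mm. Apart from the gauge, the bench is clear for 120 mm to either side of the passage's centre line from here 320 mm back.
- stop (a point): middle of the stop bar's face, on the bench, at x = +40 mm of the stand; bar 16 mm high. Side rails, 16 mm high, join it to the bridge.
- plunger_top (a point): centre of the top of the plunger's round steel cap, 26 mm across, 58 mm above the bench when up, straight above the stand's origin. It is pressed straight down against a spring (2 N at the start, about 4 N at 4 mm); with the gauge beneath, it goes down 4 mm and then bears on the gauge; without, 7 mm.
- plunger: the plunger (steel rod 12 mm across with the steel cap) through the bridge. Origin: centre of its foot, flush with the underside of the bridge (16 mm above the bench) when up.
- thick_gauge: bystander: loose aluminium plate of the same outline as the gauge, 130 x 60 mm, but 26 mm thick: too thick for the bridge. Origin: centre of its underside.
- relay: bystander: loose black-based relay with a copper coil between two steel cheeks, 75 x 55 mm, 48 mm high. Origin: centre of its underside.
- cover: bystander: loose clear plastic relay cover, an upside-down box 90 x 70 x 60 mm high. Origin: centre of its underside.
- screwdriver: bystander: loose screwdriver lying on the bench.
- jar: bystander: loose small amber jar, 44 mm across, 55 mm high. Origin: centre of its underside.
- puck: bystander: loose round black dial gauge lying flat, 56 mm across, 23 mm high. Origin: centre of its underside.
- wrench: bystander: loose wrench lying on the bench.
Things that resemble listed ones, but are neither listed nor needed, are in the scene too. Leave any orange look-alike of the gauge alone.

How it is judged:
By the outcome, as a careful person would: the job done as asked, in the order asked, and still so for the second after the job is handed in, with the robot touching nothing.
It also fails if it takes over 61 s, if anything falls off the work surface, if the arm or the gripper's body presses on something with over 40 N, if the wrist force passes 120 N, or if a joint passes its speed limit or range.

ROBOT

A 6-joint arm with a two-finger parallel gripper is mounted at the origin on the work surface. World frame = base frame: x ahead of the robot, y to its left, z up, the work surface at z = 0. Lengths are in m, angles in rad, forces in N, time in s.
With the tool pointing down it reaches from about 0.35 to 0.8 m from the base axis. Payload 7.3 kg.
Tool frame: the origin (TCP) lies between the finger pads; the fingertips stand 25 mm ahead of it and the grasp point (between the pads) lies 6 mm ahead of it (r.tip_extent is the distance from the TCP to the fingertips, in m); z points along the fingers, y is the direction in which the jaws open and shut (so a half turn about z gives the same grasp; the last joint's range is limited). The gripper opens to 85 mm and grips with 20 to 120 N. Pads are 22 mm wide; open, the fingers measure 114 mm over their backs; the gripper's body (76 mm by 85 mm) begins 54 mm behind the grasp point. The pads swing forward as they close: fully open they stand 13 mm farther back than shut.
Start: joints at [1.131, 0.342, 1.524, -0, 1.275, -0.146], TCP at [0.152, 0.503, 0.256] pointing down, gripper open.
Joint ranges: [-2.53, 2.53], [-0.77, 2.02], [0.04, 2.7], [-1, 4.14], [0.28, 2.66], [-3.11, 3.11]. Speed limits (rad/s): [2.57, 2.57, 3.14, 3.14, 3.14, 3.14].

INTERFACE

Orientations are given as a unit quaternion [x, y, z, w].
In Python, from workcell import r, command_gripper, optics gives the robot as it stands. The module is installed in compiled form; this text tells all that it offers. Calls block until the motion is done:
- r.reach(position, orientation): joint-space move of the TCP to a pose.
- r.move_straight(position, orientation=None, speed=0.15, max_force=None): straight line of the TCP; orientation=None keeps the orientation; speed is the mean speed in m/s. With max_force (N) it stops when the force on the tool has changed by that much, and returns True; else False.
- r.movej(angles): joint-space move.
- command_gripper(opening, force=None): finger opening in m; force is the grip in N (None keeps the last); returns when the fingers have stopped.
- r.hold(seconds).
- r.solve_ik(position, orientation): joint angles nearest the present ones, or None.
- r.read_state(): the state.
- optics.get_image(name): name is "scene" or "top"; returns (picture, depth): 480x640x3 uint8, red, green, blue; 480x640 float32, m along the optical axis (not along the pixel's ray), 0 where there is no reading.
- optics.camera_model(name): a dict with "K" (3x3 intrinsics, pixels), "R" (3x3) and "t" (3): a world point X has camera coordinates R X + t. Camera axes: x right, y down, z forward; pixel columns grow to the right and rows downward; lengths in m; the calibration is good to about 2 mm. A picture is of the moment at which its call begins. camera_model takes no time and is no camera call.
A pose or a line that the arm cannot do raises r.PlanningError and nothing moves.
- r.finish_job(): hands the job in, once; it reports no verdict.
The state is a dict: "time_s": time; "joint_positions": joint angles; "dq": joint speeds; "tau": joint torques, N m; "eef_pos": TCP position; "eef_rot": TCP orientation; "contact_force": force on the tool from outside, world axes, zero at the start; "torque": the same for the moment, N m; "grip_width": finger opening in m.
Only numpy, scipy, OpenCV 4.12 (cv2) and the standard library are available. Lean on these libraries where they do the work, as an engineer would, in place of code of your own. Each camera call takes 0.05 s, during which the arm holds its last target.

## Working session

There is one attempt and no reset: what is moved stays moved. The work goes in short steps, each a Python script; the robot and the scene stay as the last script left them, time stands still between calls to the robot, and variables do not carry over. Pictures are saved under pics/ and viewed, and the job is handed in when it is done.

```bash
mkdir -p pics; python3 - <<'E'
from workcell import r, command_gripper, optics
import cv2,numpy as np
for n in("scene","top"):
    p,d=optics.get_image(n); cv2.imwrite(f"pics/{n}0.png",p[:,:,::-1]); np.savez(f"{n}0.npz",p=p,d=d)
    m=optics.camera_model(n); print(n,m, -np.array(m["R"]).T@m["t"], d.min(),d.max())
s=r.read_state(); print(s)
E
```

```text
scene {'K': array([[480.156794  ,   0.        , 317.46829802],
       [  0.        , 480.156794  , 241.50372966],
       [  0.        ,   0.        ,   1.        ]]), 'R': array([[-0.77742949,  0.62896288, -0.0030153 ],
       [ 0.48868146,  0.60100267, -0.63244464],
       [-0.395972  , -0.49315463, -0.7745997 ]]), 't': array([ 0.47576301, -0.21109467,  1.3648617 ])} [1.01347726 0.50071906 0.92515033] 0.0 3.381509
top {'K': array([[609.01786991,   0.        , 312.39938584],
       [  0.        , 609.01786991, 230.33612397],
       [  0.        ,   0.        ,   1.        ]]), 'R': array([[-0.02299354, -0.99966724,  0.01169225],
       [-0.98929654,  0.02106619, -0.14439037],
       [ 0.14409601, -0.01488715, -0.98945172]]), 't': array([-0.05402384,  0.56408399,  1.38756377])} [ 0.35686174 -0.04523209  1.45500732] 0.0 2.3502882
{'time_s': 0.1, 'joint_positions': array([ 1.13100868e+00,  3.42665894e-01,  1.52488494e+00,  3.52652377e-05,
        1.27539014e+00, -1.45952934e-01]), 'dq': array([-0.00108297, -0.00040202, -0.00237503,  0.00132799, -0.00034565,
       -0.00233008]), 'tau': array([ 1.77224636e-03, -4.34450090e+01, -2.46486515e+01, -1.15326666e-04,
        4.87966812e-03, -1.54200552e-05]), 'eef_pos': array([0.15186851, 0.50223862, 0.25570152]), 'eef_rot': array([ 1.46394455e-01,  9.89226066e-01, -6.40585021e-04, -2.10778342e-04]), 'contact_force': array([ 0.00442712,  0.19252021, -0.12934603]), 'torque': array([-0.05211884,  0.02145962,  0.04649951]), 'grip_width': 0.08513524942943199}
```

View pics/scene0.png

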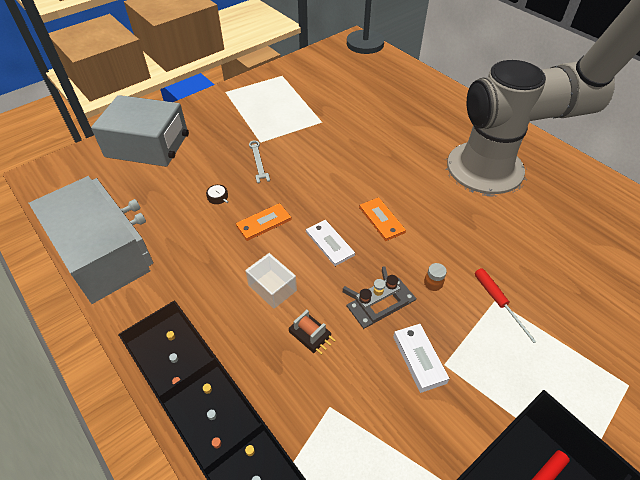

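View pics/top0.png

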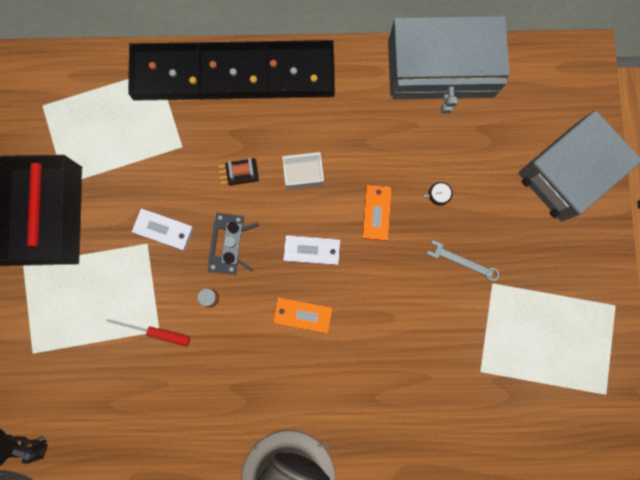

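The top view shows the stand at about (230,243) with its mouth opening right, the white gauge at about (312,250), and the thick plate at (162,229). The orange look-alikes are at (377,212) and (303,316). In the scene view the stand is at (380,298) and the gauge at (330,242). I'll measure these next.

```bash
cat > h.py <<'E'
from workcell import r, command_gripper, optics
import cv2,numpy as np
def ray(n,uv,z):
    m=optics.camera_model(n);K,R,t=[np.array(m[k]) for k in("K","R","t")]
    c=-R.T@t; d=R.T@np.linalg.inv(K)@np.array([*uv,1.]); return c+d*(z-c[2])/d[2]
def tri(uvt,uvs):
    A=[];b=[]
    for n,uv in(("top",uvt),("scene",uvs)):
        m=optics.camera_model(n);P=m["K"]@np.c_[m["R"],m["t"]]
        for i in(0,1): q=uv[i]*P[2]-P[i];A.append(q[:3]);b.append(-q[3])
    return np.linalg.lstsq(np.array(A),np.array(b),rcond=None)[0]
def white(n,p,box):
    x0,y0,x1,y1=box; h=cv2.cvtColor(p,cv2.COLOR_RGB2HSV)[y0:y1,x0:x1]
    m=((h[...,1]<45)&(h[...,2]>185)).astype(np.uint8)
    m=cv2.morphologyEx(m,cv2.MORPH_CLOSE,np.ones((3,3)))
    cs,_=cv2.findContours(m,cv2.RETR_EXTERNAL,cv2.CHAIN_APPROX_NONE)
    c=max(cs,key=cv2.contourArea); return c.reshape(-1,2)+[x0,y0]
def gauge(n,p,box,z=0.012):
    c=white(n,p,box); P=np.array([ray(n,u,z)[:2] for u in c])
    (cx,cy),(a,b),_=rr=cv2.minAreaRect((P*1000).astype(np.float32)); B=cv2.boxPoints(rr)
    e=B[1]-B[0];f=B[2]-B[1]; e=e if np.linalg.norm(e)>np.linalg.norm(f) else f
    if e[1]<0:e=-e
    return np.array([cx,cy])/1000,max(a,b),min(a,b),np.arctan2(e[1],e[0]),c
E
python3 - <<'E'
from h import *
for n,box in(("top",(270,225,350,275)),("scene",(295,210,360,270))):
    p=np.load(n+"0.npz")["p"]; g=gauge(n,p,box); print(n,g[:4], g[4].mean(0))
    d=np.load(n+"0.npz")["d"]
for n,(x0,y0,x1,y1),s in(("top",(190,195,350,285),5),("scene",(300,210,430,340),5)):
    p=np.load(n+"0.npz")["p"][y0:y1,x0:x1,::-1]
    q=cv2.resize(p,None,fx=s,fy=s,interpolation=cv2.INTER_CUBIC); 
    if q.shape[0]>600: q=cv2.resize(p,None,fx=4.5,fy=4.5,interpolation=cv2.INTER_CUBIC)
    cv2.imwrite(f"pics/{n}_crop.png",q)
E
```

```text
top (array([ 0.52084186, -0.06390173]), 129.67762756347656, 59.341339111328125, np.float32(1.4747293)) [311.51973684 249.54605263]
scene (array([ 0.52339258, -0.06450701]), 127.30872344970703, 62.9661750793457, np.float32(1.4737539)) [329.70754717 241.38679245]
```

View pics/top_crop.png

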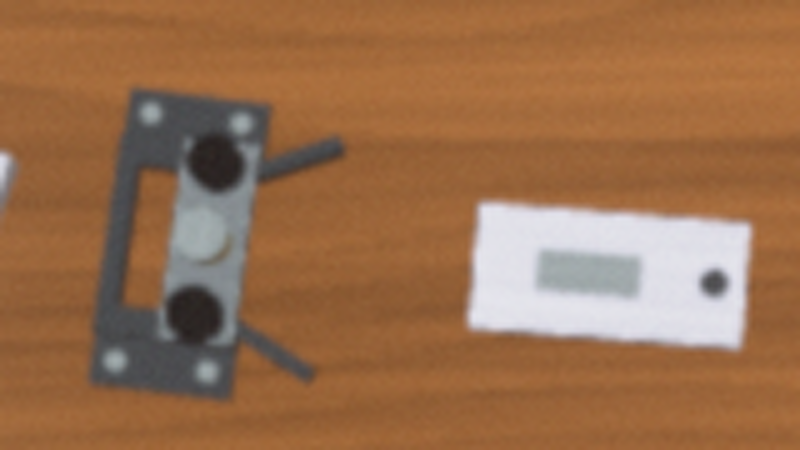

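View pics/scene_crop.png

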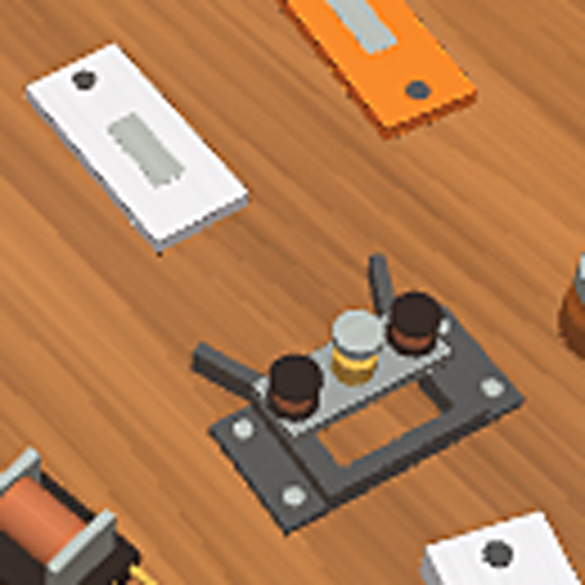

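```bash
python3 - <<'E'
from h import *
T=lambda u:(np.array(u)+.5)/5-.5+[190,195]
S=lambda u:(np.array(u)+.5)/4.5-.5+[300,210]
P={k:(T(a),S(b)) for k,a,b in[("cap",(203,232),(357,330)),("coilA",(217,161),(295,372)),("coilB",(194,314),(416,308)),
("scrAm",(241,123),(243,428)),("scrAs",(150,112),(293,495)),("scrBm",(207,371),(443,326)),("scrBs",(114,360),(492,387)),
("flA",(340,147),(203,352)),("flB",(308,375),(377,263)),("gaugehole",(713,283),(84,79))]}
X={}
for k,(a,b) in P.items():
    X[k]=tri(a,b); print(k,X[k].round(4), "rays at z:",[ray(n,u,X[k][2])[:2].round(4) for n,u in(("top",a),("scene",b))])
y=X["scrAm"]-X["scrBm"]; ys=X["scrAs"]-X["scrBs"]; yc=X["coilA"]-X["coilB"]
for v in(y,ys,yc): print("x-axis ang from y", np.arctan2(v[0],-v[1])) , print(np.linalg.norm(v))
for v in(X["scrAs"]-X["scrAm"],X["scrBs"]-X["scrBm"]): print("axis",np.arctan2(v[1],v[0]),np.linalg.norm(v))
print((X["coilA"]+X["coilB"])/2)
for k,z in(("cap",.058),("coilA",.046),("coilB",.046)): print(k,[ray(n,u,z)[:2].round(4) for n,u in zip(("top","scene"),P[k])])
for n in("top","scene"):
    p=np.load(n+"0.npz");d=p["d"];K=optics.camera_model(n)
    for k in("cap","gaugehole"):
        u=P[k][0 if n=="top" else 1].round().astype(int); z=d[u[1],u[0]]
        print(n,k, K["R"].T@(np.linalg.inv(K["K"])@[*u,1]*z-K["t"]))
E
```

```text
cap [0.5396 0.1239 0.0582] rays at z: [array([0.5394, 0.124 ]), array([0.5397, 0.1237])]
coilA [0.5741 0.1185 0.0482] rays at z: [array([0.574 , 0.1186]), array([0.5743, 0.1183])]
coilB [0.5027 0.1291 0.0491] rays at z: [array([0.5025, 0.1294]), array([0.5032, 0.1286])]
scrAm [0.598  0.111  0.0121] rays at z: [array([0.5978, 0.1113]), array([0.5984, 0.1106])]
scrAs [0.6043 0.1544 0.0123] rays at z: [array([0.604 , 0.1548]), array([0.6048, 0.1539])]
scrBm [0.4788 0.1285 0.0112] rays at z: [array([0.4791, 0.1281]), array([0.4782, 0.1291])]
scrBs [0.4855 0.1716 0.0121] rays at z: [array([0.4852, 0.1719]), array([0.486 , 0.1711])]
flA [0.5848 0.0642 0.0126] rays at z: [array([0.585 , 0.0639]), array([0.5845, 0.0646])]
flB [0.4764 0.0799 0.0115] rays at z: [array([0.4761, 0.0803]), array([0.4769, 0.0793])]
gaugehole [ 0.5161 -0.1134  0.0138] rays at z: [array([ 0.5156, -0.1129]), array([ 0.5168, -0.1143])]
x-axis ang from y 1.4249612906128952
0.1204858483827443
x-axis ang from y 1.4273363244378374
0.12003195933253114
x-axis ang from y 1.4230854891231672
0.07220069602340673
axis 1.4266677228931524 0.043896841007818016
axis 1.4163505928628708 0.043622758281890994
[0.53843536 0.12379068 0.0486564 ]
cap [array([0.5395, 0.1241]), array([0.5396, 0.1236])]
coilA [array([0.5744, 0.1189]), array([0.5732, 0.1173])]
coilB [array([0.5028, 0.1298]), array([0.5014, 0.1273])]
top cap [0.53897575 0.12405393 0.06191118]
top gaugehole [ 0.51593506 -0.11238211  0.01484138]
scene cap [0.5400979  0.12418663 0.05888308]
scene gaugehole [ 0.51641604 -0.11592122  0.01277241]
```

The stand measurements agree: the cap height comes out at 58.2 mm against 58 given, and the axis is about 1.424 rad. The orange look-alike sits close behind the gauge, so I'll check the clearance and IK before moving.

```bash
cat >> h.py <<'E'
from scipy.spatial.transform import Rotation as Ro
O=np.array([.5392,.1239]); TH=1.424
def W(x,y,th=TH,o=O): return o+x*np.array([np.cos(th),np.sin(th)])+y*np.array([-np.sin(th),np.cos(th)])
def L(p): q=np.array(p)[:2]-O; c,s=np.cos(TH),np.sin(TH); return np.array([c*q[0]+s*q[1],-s*q[0]+c*q[1]])
def quat(th,flip): 
    x=np.array([np.cos(th),np.sin(th),0])*(-1 if flip else 1); z=np.array([0,0,-1.]); return Ro.from_matrix(np.c_[x,np.cross(z,x),z]).as_quat()
E
python3 - <<'E'
from h import *
for n,box in(("top",(350,170,410,255)),("scene",(350,185,420,250)),("top",(260,285,345,345)),("scene",(225,195,300,250))):
    p=np.load(n+"0.npz")["p"];x0,y0,x1,y1=box
    h=cv2.cvtColor(p,cv2.COLOR_RGB2HSV)
    m=((h[...,0]<16)&(h[...,1]>200)&(h[...,2]>225)).astype(np.uint8)[y0:y1,x0:x1]
    c=max(cv2.findContours(m,0,1)[0],key=cv2.contourArea).reshape(-1,2)+[x0,y0]
    P=np.array([ray(n,u,.012)[:2]*1000 for u in c],np.float32); rr=cv2.minAreaRect(P); print(n,rr); print(np.array([L(q/1000)*1000 for q in cv2.boxPoints(rr)]).round())
g=np.array([.5217,-.0641]); print("gauge",L(g),1.4743-TH)
for f in(0,1):
    for th,p in((1.474,W(-.081,0,1.474,g)),(TH,W(-.101,0)),(TH,O)):
        print(f,p,r.solve_ik([*p,.03+.1],quat(th,f)))
print(r.tip_extent)
E
```

```text
top ((608.2147216796875, -222.96438598632812), (58.04881286621094, 128.35130310058594), 83.61804962158203)
[[-364.  -56.]
 [-360. -184.]
 [-302. -182.]
 [-306.  -54.]]
scene ((367.4512939453125, -40.666358947753906), (129.02928161621094, 59.0270881652832), 78.47727966308594)
[[-251.  179.]
 [-254.  120.]
 [-125.  113.]
 [-122.  172.]]
top ((366.9613342285156, -38.982444763183594), (128.43968200683594, 58.54682540893555), 78.1513442993164)
[[-249.  180.]
 [-252.  121.]
 [-124.  113.]
 [-120.  172.]]
scene ((609.1712036132812, -224.30477905273438), (59.51432800292969, 128.61190795898438), 83.88594055175781)
[[-367.  -57.]
 [-361. -186.]
 [-302. -183.]
 [-307.  -55.]]
gauge [-0.18853773 -0.01018692] 0.05030000000000001
0 [ 0.51387174 -0.14472083] [-4.18119265e-01  4.92484892e-01  1.67042056e+00 -4.44089210e-16
  9.78687199e-01 -3.21322938e-01]
0 [0.52442676 0.02398628] [-1.00343158e-01  4.78768636e-01  1.69540483e+00 -4.44089210e-16
  9.67419192e-01  4.64531685e-02]
0 [0.5392 0.1239] [ 8.73287797e-02  5.22608687e-01  1.61493122e+00 -4.44089210e-16
  1.00405275e+00  2.34125106e-01]
1 [ 0.51387174 -0.14472083] [-4.18119265e-01  4.92484892e-01  1.67042056e+00 -4.44089210e-16
  9.78687199e-01  2.82026972e+00]
1 [0.52442676 0.02398628] [-1.00343158e-01  4.78768636e-01  1.69540483e+00 -4.44089210e-16
  9.67419192e-01 -3.09513949e+00]
1 [0.5392 0.1239] [ 8.73287797e-02  5.22608687e-01  1.61493122e+00 -4.44089210e-16
  1.00405275e+00 -2.90746755e+00]
0.025
```

```bash
python3 - <<'E'
from h import *
g=np.array([.5217,-.0641]); th=1.474; q=quat(th,0)
command_gripper(.03)
p=W(-.065-.011-.007,0,th,g)
r.reach([*p,.12],q); print(r.read_state()["time_s"],r.tip_extent)
r.move_straight([*p,.045],speed=.12)
hit=r.move_straight([*p,.018],speed=.02,max_force=3)
s=r.read_state(); print(hit,s["time_s"],s["eef_pos"],s["contact_force"],s["grip_width"])
z=s["eef_pos"][2]+.004
r.move_straight([*p,z],speed=.05); print(r.read_state()["eef_pos"])
for n in("scene","top"):
    im,_=optics.get_image(n); cv2.imwrite(f"pics/{n}1.png",cv2.resize(im[180:340,200:440,::-1] if n=="scene" else im[190:300,190:390,::-1],None,fx=3,fy=3))
E
```

```text
3.3417 0.025
True 5.075 [ 0.51364046 -0.14667995  0.02460717] [-0.13102373  0.33006073  6.21772454] 0.03021320652934427
[ 0.51388804 -0.14680032  0.02878383]
```

View pics/scene1.png

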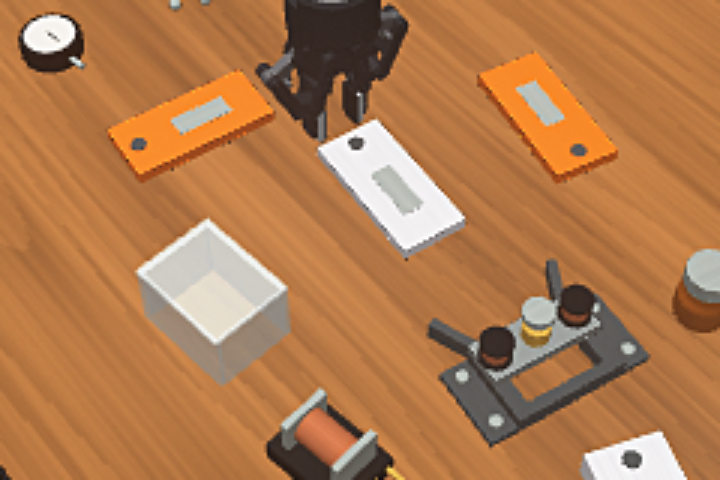

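View pics/top1.png

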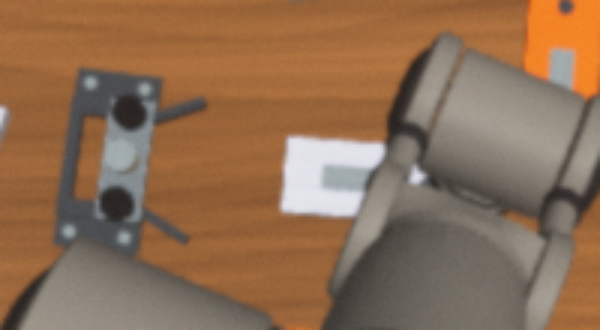

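The scene view shows both fingertips on the bench side behind the gauge's near end, at about (320,130) and (357,110) in the crop, clear of the orange plate. I'll start pushing.

```bash
cat >> h.py <<'E'
def gp(x,y,ph,back=.076):
    c=W(x,y); return W(-back,0,TH+ph,c),quat(TH+ph,0)
E
python3 - <<'E'
from h import *
z=.0287
p,q=gp(-.1865,-.0102,.05)
hit=r.move_straight([*p,z],q,speed=.04,max_force=12); print(hit,r.read_state()["contact_force"])
p,q=gp(-.125,-.002,0.0)
hit=r.move_straight([*p,z],q,speed=.04,max_force=12)
s=r.read_state(); print(hit,s["time_s"],s["eef_pos"],L(s["eef_pos"]),s["contact_force"])
for n in("scene","top"):
    im,_=optics.get_image(n); np.savez(n+"2.npz",p=im);cv2.imwrite(f"pics/{n}2.png",cv2.resize(im[180:340,200:440,::-1] if n=="scene" else im[190:300,190:390,::-1],None,fx=3,fy=3))
E
```

```text
False [-0.89008699 -1.04104742  0.53102138]
False 7.5167 [ 0.51176024 -0.07528666  0.02869881] [-0.20105796 -0.00199033] [0.61336508 0.32530759 1.01280464]
```

View pics/scene2.png

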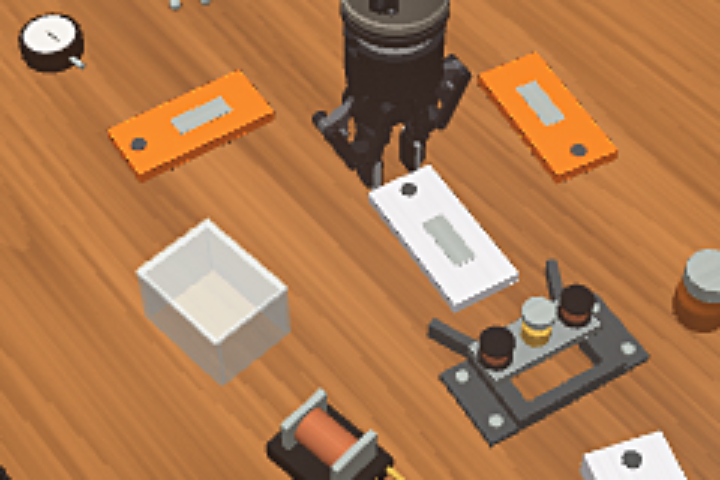

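View pics/top2.png

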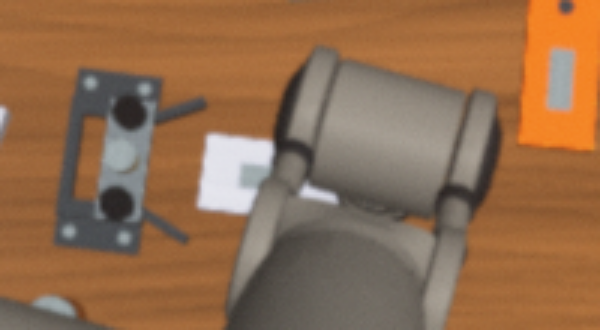

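The gauge's front end is now at the mouth. I'll measure its pose in the scene view.

```bash
python3 - <<'E'
from h import *
im=np.load("scene2.npz")["p"]; g=gauge("scene",im,(315,230,385,290)); print(g[:4],L(g[0]),g[3]-TH)
# top: front corners
T=lambda u:(np.array(u)+.5)/3-.5+[190,190]
for u in((206,134),(198,209)): print(L(ray("top",T(u),.012)))
E
```

```text
(array([0.52281647, 0.00298122]), 134.48854064941406, 59.34374237060547, np.float32(1.4265326)) [-0.12201468 -0.00147943] 0.0025326014
[-0.05771198 -0.02967024]
[-0.05959904  0.03052658]
```

Offset is about 1 mm and skew about 0.003 rad, with the front end at the mouth. I'll push straight on, using a force guard for the stop.

```bash
python3 - <<'E'
from h import *
z=.0287
for x,sp,f in((-.04,.05,12),(-.016,.02,8)):
    p,q=gp(x,-.0008,0); hit=r.move_straight([*p,z],q,speed=sp,max_force=f)
    s=r.read_state(); print(hit,s["time_s"],L(s["eef_pos"])+[.076,0],s["contact_force"])
for n in("scene","top"):
    im,_=optics.get_image(n); np.savez(n+"3.npz",p=im);cv2.imwrite(f"pics/{n}3.png",cv2.resize(im[180:340,200:440,::-1] if n=="scene" else im[190:300,190:390,::-1],None,fx=3,fy=3))
E
```

```text
False 9.4667 [-0.04006785 -0.00077045] [-0.87547663 -0.04554668 -0.10878575]
True 10.2667 [-0.02452483 -0.00096688] [ 0.16767921 -2.09436535  1.35035021]
```

View pics/scene3.png

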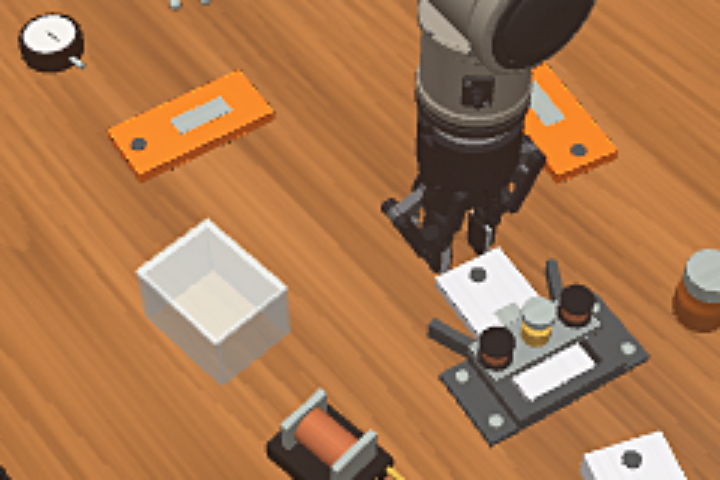

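The scene view shows the gauge under the bridge, filling the window up to the stop bar. Contact came at x ≈ -24.5 mm against -25 for home. I'll seat it once more slowly, then back off and press the plunger.

```bash
python3 - <<'E'
from h import *
z=.0287
p,q=gp(-.018,-.0008,0); hit=r.move_straight([*p,z],q,speed=.006,max_force=7)
s=r.read_state(); print(hit,s["time_s"],L(s["eef_pos"])+[.076,0],s["contact_force"])
p,q=gp(-.045,-.0008,0); r.move_straight([*p,z],q,speed=.05)
r.move_straight([*p,.13],q,speed=.15)
command_gripper(0.0)
r.move_straight([*O,.13],q,speed=.15)
r.move_straight([*O,.095],q,speed=.1)
s=r.read_state(); print(s["time_s"],s["eef_pos"],s["contact_force"],s["grip_width"])
for n in("scene","top"):
    im,_=optics.get_image(n); np.savez(n+"4.npz",p=im);cv2.imwrite(f"pics/{n}4.png",cv2.resize(im[180:340,200:440,::-1] if n=="scene" else im[190:300,190:390,::-1],None,fx=3,fy=3))
E
```

```text
True 10.8167 [-0.02455801 -0.0004342 ] [ 0.32351486 -1.2830675  -0.0915125 ]
14.0583 [0.53929657 0.12348159 0.09504533] [-0.19390618 -0.01031769  0.11571725] 3.12770203838822e-05
```

View pics/scene4.png

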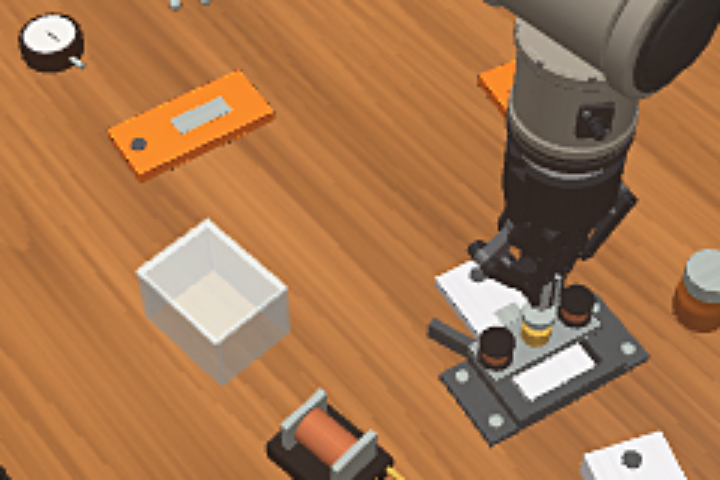

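The closed fingertips are centred over the cap at about (537,312) in the crop. I'll press in small steps and log force against height.

```bash
python3 - <<'E'
from h import *
q=gp(0,0,0)[1]
r.move_straight([*O,.085],q,speed=.05)
z=.084
while z>.0745:
    hit=r.move_straight([*O,z],q,speed=.01,max_force=15)
    r.hold(.1); s=r.read_state(); print(round(z,4),s["eef_pos"].round(4),s["contact_force"].round(2),hit,s["time_s"])
    if s["contact_force"][2]>9 : break
    z-=.001
E
```

```text
0.084 [0.5393 0.1239 0.0841] [-0.69  1.31  0.67] False 14.8583
0.083 [0.5393 0.1239 0.0831] [0.82 0.03 1.98] False 15.2083
0.082 [0.5393 0.1239 0.0821] [0.16 0.19 2.18] False 15.5583
0.081 [0.5393 0.1239 0.0811] [ 0.32 -0.64  2.15] False 15.9083
0.08 [0.5393 0.1239 0.08  ] [ 0.59 -0.27  2.19] False 16.2583
0.079 [0.5393 0.1239 0.0791] [ 1.69 -0.15  4.37] False 16.6083
0.078 [0.5394 0.1239 0.079 ] [-0.96 -0.79 12.5 ] False 16.9583
```

It bore at TCP z = 0.079, so the cap was at about 54 mm (4 mm of travel), and the force jumped from 4 to 12.5 N. That means it is on the gauge. Now I'll release.

```bash
python3 - <<'E'
from h import *
q=gp(0,0,0)[1]
r.hold(.3); print(r.read_state()["contact_force"])
r.move_straight([*O,.09],q,speed=.03)
r.move_straight([*O,.17],q,speed=.15)
r.reach([.40,-.18,.28],q)
print(r.read_state()["time_s"])
for n in("scene","top"):
    im,d=optics.get_image(n); np.savez(n+"5.npz",p=im,d=d);cv2.imwrite(f"pics/{n}5.png",cv2.resize(im[180:400,200:460,::-1] if n=="scene" else im[190:300,190:390,::-1],None,fx=2.7,fy=2.7))
cv2.imwrite("pics/top5full.png",im[:,:,::-1])
E
```

```text
[-2.38581309 -0.37142294 11.9420591 ]
19.8167
```

View pics/scene5.png

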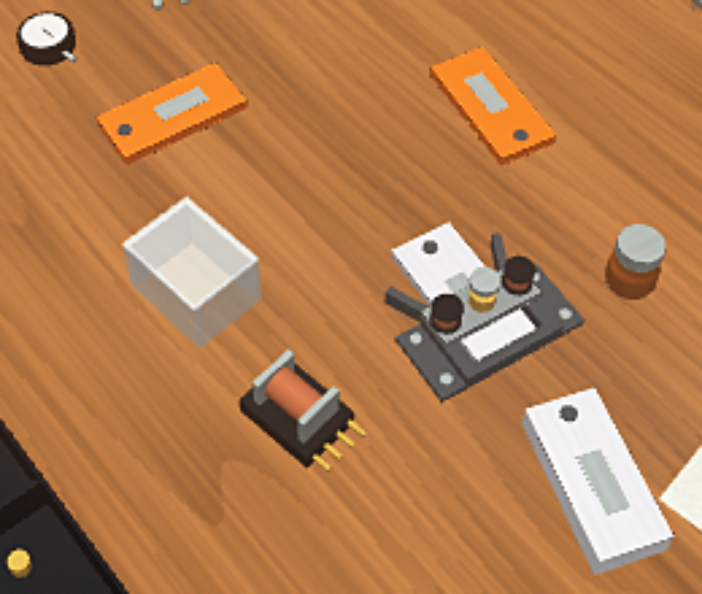

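View pics/top5full.png

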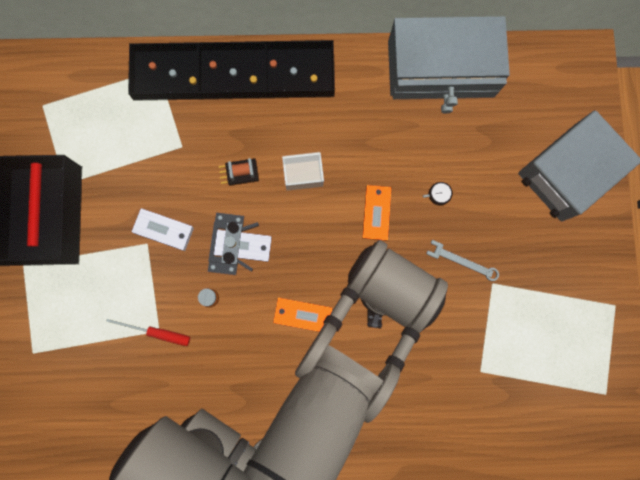

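View pics/top5.png

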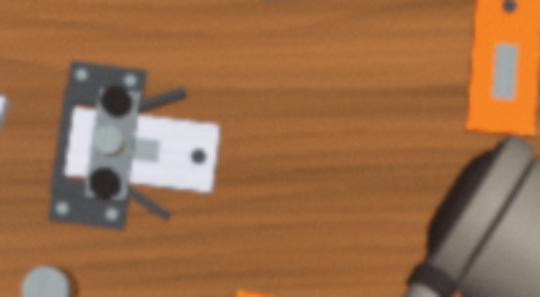

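```bash
python3 - <<'E'
from h import *
for u in((219,124),(213,191)): print("near end",L(ray("top",(np.array(u)+.5)/2.7-.5+[190,190],.012)))
a=np.load("scene0.npz");b=np.load("scene5.npz")
x0,y0=368,275
S=lambda u:(np.array(u)+.5)/2.7-.5+[200,180]
for u in((392,250),(449,223)): print("scene near end",L(ray("scene",S(u),.012)))
print("cap depth up: before/after", [np.median(k["d"][281:285,378:382]) for k in(a,b)])
df=(np.abs(a["p"].astype(int)-b["p"]).max(2)>40).astype(np.uint8)
for c in cv2.findContours(df,0,1)[0]:
    if cv2.contourArea(c)>6: print(cv2.boundingRect(c))
cv2.imwrite("pics/win.png",cv2.resize(b["p"][260:335,335:425,::-1],None,fx=7,fy=7,interpolation=cv2.INTER_CUBIC))
E
```

```text
near end [-0.08765187 -0.03033802]
near end [-0.090347    0.02929011]
scene near end [-0.08881782 -0.02948102]
scene near end [-0.08778877  0.0292363 ]
cap depth up: before/after [np.float32(1.0459421), np.float32(1.0462954)]
(370, 294, 29, 20)
(345, 262, 35, 32)
(305, 219, 50, 48)
(502, 107, 77, 80)
(502, 93, 27, 32)
(466, 80, 28, 49)
(478, 61, 26, 58)
(313, 25, 55, 95)
(530, 20, 102, 97)
(329, 16, 10, 15)
(621, 11, 19, 43)
(599, 1, 32, 42)
(570, 0, 34, 36)
(545, 0, 25, 22)
(332, 0, 36, 9)
```

View pics/win.png

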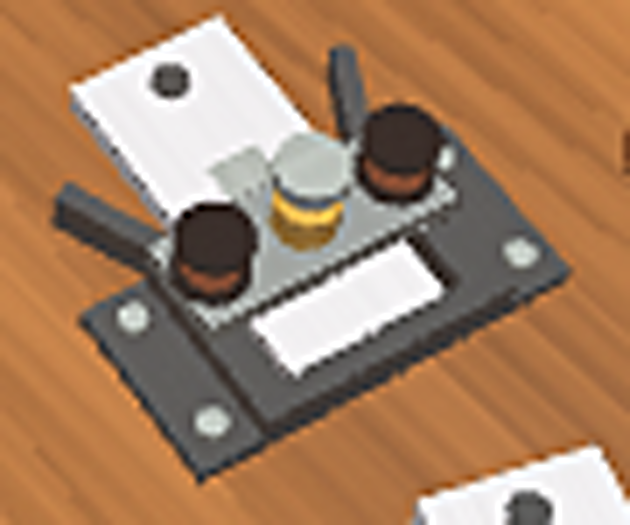

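The gauge sits against the stop bar with no visible gap, the cap is back at its starting height, and only the gauge and the arm have changed in the scene view. Handing in.

```bash
python3 -c "
from workcell import r
print(r.read_state()['time_s']); print(r.finish_job())"
```

```text
19.9167
the job is handed in; nothing more can be done
None
```

The gauge is home against the stop bar, and the plunger was pressed onto it and sprang back up. I handed the job in at 19.9 s of the 61 s allowed, with the arm clear of everything.

- **Push:** I pushed the gauge flat with two fingertips behind its near end, straightening it on the way to the mouth. It met the stop twice at the same place, at gauge centre x ≈ -24.5 mm against -25 given.
- **Plunger:** It went down 4 mm, then the force rose from 4 to 12.5 N, which shows it bearing on the gauge. Afterwards the cap's depth reading was back within 0.4 mm of the start.
- **Last picture checks:** The near end measured -88 to -90 mm in the two views against -90 given, which is within the 2 mm calibration. No gap showed at the stop, and comparing the scene view before and after, only the gauge and the arm had moved.
- **Small disagreement:** The coil tops measured 48 to 49 mm high against 46 given, and the rail screws about 12 mm against 16 mm for the rails. Neither was used for contact.

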